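Close the booth's stock locker and hold its panel down

ROBOT

A 7-joint arm with a two-finger parallel gripper is mounted at the origin on the work surface. World frame = base frame: x ahead of the robot, y to its left, z up, the work surface at z = 0. Lengths are in m, angles in rad, forces in N, time in s.
With the tool pointing down it reaches from about 0.4 to 0.875 m from the base axis. Payload 19.3 kg.
Tool frame: the origin (TCP) lies midway between the tips of the shut fingers; the grasp point (between the pads) lies 19 mm behind it; x points along the fingers, y is the direction in which the jaws open and shut, and the axes are right-handed (so a half turn about x gives the same grasp; the last joint's range is limited). The gripper opens to 85 mm and grips with 20 to 120 N. Pads are 22 mm wide; open, the fingers measure 114 mm over their backs; the gripper's body (76 mm by 85 mm) begins 54 mm behind the grasp point. The pads swing forward as they close: fully open they stand 13 mm farther back than shut.
Start: joints at [1.219, 0.521, -0.036, 1.599, 0.021, 1.021, -0.113], TCP at [0.174, -0.6, 0.231] pointing down, gripper open.
Joint ranges: [-2.91, 2.91], [-0.3, 2.13], [-1.5, 1.42], [0.17, 2.43], [-1.26, 4.41], [0.16, 1.93], [-2.52, 2.52]. Speed limits (rad/s): [1.89, 1.89, 2.39, 2.39, 3.01, 3.01, 3.01].

INTERFACE

Orientations are given as [roll, pitch, yaw] about the fixed x, y, z axes, in that order (R = Rz(yaw) Ry(pitch) Rx(roll)).
In Python, from workcell import telemetry, vision, workorder gives the robot as it stands. The module is installed in compiled form; this text tells all that it offers.
- The arm moves only by the tool play_rows, never from a script. Its argument "deltas" is a list of rows, each a list of 7 numbers: the shift along the world's x, y, z in mm, then the turn, a rotation vector about the world's x, y, z in degrees, then the finger opening in mm, from 0 to 85.4. In form: [[x, y, z, wx, wy, wz, jaw], ...]. A call has 1 to 8 rows; each row shifts and turns the commanded pose from where the row before left it; what a row does not reach is not made up. A row lasts 1/8 s, in which the tool goes at most 62.5 mm and 10.7 degrees, less where a joint would pass 70% of its speed; a pose out of reach is approached as far as the arm can. A call with a gripper value outside its range is refused whole. The fingers move at their own pace and stop on an object; "grip_force" is the grip in N (left out, the last holds). Time passes only in rows, so rows that do not move let the fingers close. It gives the time, the measured TCP pose, the force and the opening at its end, in the units of the state.
- telemetry.observe(): the state, without advancing time (a new reading comes with each control period).
- vision.grab_frame(name): name is "scene" or "side" or "wrist"; returns the picture (420x560x3 uint8, red, green, blue); there is no depth.
- vision.camera_info(name): a dict with "mtx" (3x3 intrinsics, pixels), "rvec" (rotation vector, rad) and "tvec" (3), from world to camera coordinates, as OpenCV has them. Camera axes: x right, y down, z forward; pixel columns grow to the right and rows downward; lengths in m; the calibration is good to about 2 mm. A picture is of the moment at which its call begins: read the wrist's pose just before it. camera_info takes no time and is no camera call; for the wrist camera it gives the pose at the moment of the call.
- workorder.job_done(): hands the job in, once; it reports no verdict.
The state is a dict: "clock": time; "qpos": joint angles; "qd": joint speeds; "joint_efforts": joint torques, N m; "position": TCP position; "tool_rot": TCP orientation; "force": force on the tool from outside, world axes, zero at the start; "moment": the same for the moment, N m; "grip_width": finger opening in m.
Only numpy, scipy, OpenCV 4.12 (cv2) and the standard library are available. Lean on these libraries where they do the work, as an engineer would, in place of code of your own. Each camera call takes 0.05 s, during which the arm holds its last target. There are 200 camera calls.

TASK

Pack up the jewellery booth's stock locker: first stack the red-lidded ring case squarely on top of the column of two green-lidded cases in the locker's open well and let go of it, then turn the yellow quarter-turn wing counter-clockwise (seen from above) until it lines up with the two red marks on the deck and let go of it. Then lift the blue panel by its black handle, lay it on the locker with its slot over the wing, and press it down against its springy seal until it is flat against the frame all round; finish while still holding it pressed down, since it springs up when let go. Leave everything else on the table where it is.

Things in the scene. Friction and masses are not known exactly. Their poses are not given: they have to be found in the camera images.
- locker: the fixed stock locker, a white open-topped box 240 mm (its x) by 150 mm (its y), frame (rim and deck) at 95 mm height. Origin: centre of its underside. Its well (inner 140 x 126 mm, floor 5 mm above the table) is centred at x +40 mm, y 0; the flat aluminium deck that carries the wing fills x -120 to -30 mm. Left or right on the table, the panel opposite.
- wing (a joint): the yellow wing of the quarter-turn fastener, radians: grows counter-clockwise seen from above; at 0 (a stop) the wing lies crosswise, along the locker's y; at 1.571 it is in line with the red marks, along the locker's x, and the panel's slot passes over it. There is no stop there (it can go on to 2.6). It stays where it is left (friction 0.06 N m).
- wing_top (a point): middle of the wing's top, on its turning axis, 24 mm above the deck, at x -80 mm, y 0 of the locker. The wing is a bar 40 mm long, 10 mm wide, 20 mm high whose underside is 4 mm above the deck. The axes of this point turn with the wing: its y is along the bar.
- seal (a joint): travel of the black rubber seal around the frame, m: 0 = up, standing 6 mm proud of the frame; 0.006 = pushed down level with the frame. Springs push it up with 4 N at 0 and 10 N at 0.006, so the panel's weight alone leaves it up.
- panel_grip (a point): grip point of the blue access panel's black handle, 24 mm above the panel's underside, over its middle. The handle is a bar 70 mm long (x), 14 mm wide (y), from 6 to 40 mm above the underside. Laid right, the panel's axes and middle match the locker's: this point is then 119 mm above the locker's underside when pressed flat and 125 mm when let go.
- panel: the same panel; origin at the centre of its underside. It is 236 mm (its x) by 148 mm (its y), 6 mm thick, 0.25 kg (varies by 20 %). Its slot, 52 mm (x) by 22 mm (y), is centred at x -80 mm, y 0. It starts flat on the table, handle up.
- case_top_center (a point): centre of the red-lidded ring case to be stacked, a closed box 54 x 54 x 28 mm, 0.09 kg, starting upright on the table; 14 mm above its underside
- case_mid_center (a point): centre of the upper green-lidded case in the well, same size, standing on the lower one; its top is 61 mm above the locker's underside
- case_low_center (a point): centre of the lower green-lidded case, same size, standing on the well's floor
- tin: a closed round copper-coloured tin, 56 mm across and 40 mm high; a bystander
- hammer: a chasing hammer 240 mm long lying flat at the far side of the table; a bystander
- ringcone: a white ring-display cone 78 mm high on a 60 mm foot; a bystander
- mug: a blue mug 90 mm high; a bystander
Things that resemble listed ones, but are neither listed nor needed, are in the scene too. What is shaped like the part that bears case_mid_center but brown is not meant. What is shaped like the part that bears case_top_center but purple is not meant.

How it is judged:
On the way, in this order (a step that is already met when the one before it is completed fails the run):
1. the red-lidded case stands squarely on the column, let go and at rest (z of case_top_center in the frame of case_mid_center between 0.024 and 0.031 m and horizontal distance between case_top_center and case_mid_center below 0.009 m and (angle between the x axis of case_top_center and the x axis of case_mid_center, either way round below 0.14 rad or angle between the x axis of case_top_center and the y axis of case_mid_center, either way round below 0.14 rad) and horizontal distance between case_mid_center and case_low_center below 0.009 m and (angle between the x axis of case_mid_center and the x axis of case_low_center, either way round below 0.14 rad or angle between the x axis of case_mid_center and the y axis of case_low_center, either way round below 0.14 rad) and z of case_mid_center in the frame of case_low_center between 0.024 and 0.031 m and z of case_top_center in the frame of locker between 0.07 and 0.079 m and contact force between the fingers and case_top below 0.1 N and linear speed of case_top below 0.02 m/s), for 0.2 s.
2. the wing is in line with the marks and let go (z of case_top_center in the frame of case_mid_center between 0.024 and 0.031 m and horizontal distance between case_top_center and case_mid_center below 0.009 m and (angle between the x axis of case_top_center and the x axis of case_mid_center, either way round below 0.14 rad or angle between the x axis of case_top_center and the y axis of case_mid_center, either way round below 0.14 rad) and horizontal distance between case_mid_center and case_low_center below 0.009 m and (angle between the x axis of case_mid_center and the x axis of case_low_center, either way round below 0.14 rad or angle between the x axis of case_mid_center and the y axis of case_low_center, either way round below 0.14 rad) and z of case_mid_center in the frame of case_low_center between 0.024 and 0.031 m and z of case_top_center in the frame of locker between 0.07 and 0.079 m and value of joint wing between 1.361 and 1.781 rad and velocity of joint wing between -0.1 and 0.1 rad/s and contact force between the fingers and wing below 0.1 N), for 0.2 s.
3. the panel is pressed flat on the frame, its slot over the wing (horizontal distance between panel_grip and locker below 0.012 m and angle between the x axis of panel_grip and the x axis of locker, either way round below 0.1 rad and z of panel_grip in the frame of locker between 0.116 and 0.1215 m and value of joint seal above 0.0035 m and angle between panel_grip's own z axis and vertical below 0.03 rad and contact force between any of the fingers, the arm and panel above 3 N and value of joint wing between 1.361 and 1.781 rad), for 0.3 s.
At the end, for the whole second after the job is handed in: Robot still holding the panel (over 3 N); panel flat on the frame within 2.5 mm, level, centred within 12 mm, turned under 0.1 rad; seal down over 3.5 mm; wing within 0.21 rad of the marks; the three cases stacked in the well within 9 mm and 0.14 rad of one another (all of step 3 and z of case_top_center in the frame of case_mid_center between 0.024 and 0.031 m and horizontal distance between case_top_center and case_mid_center below 0.009 m and (angle between the x axis of case_top_center and the x axis of case_mid_center, either way round below 0.14 rad or angle between the x axis of case_top_center and the y axis of case_mid_center, either way round below 0.14 rad) and horizontal distance between case_mid_center and case_low_center below 0.009 m and (angle between the x axis of case_mid_center and the x axis of case_low_center, either way round below 0.14 rad or angle between the x axis of case_mid_center and the y axis of case_low_center, either way round below 0.14 rad) and z of case_mid_center in the frame of case_low_center between 0.024 and 0.031 m and z of case_top_center in the frame of locker between 0.07 and 0.079 m); the arm keeps its last pose, push and grip.
It fails at once if a bystander is moved by more than 30 mm (distance of any of tin, hammer, ringcone, mug from where it was at the start of the episode above 0.03 m).
It also fails if it takes over 66 s, if anything falls off the work surface, if the arm or the gripper's body presses on something with over 40 N, if the wrist force passes 120 N, or if a joint passes its speed limit or range.

## Working session

There is one attempt and no reset: what is moved stays moved. The work goes in short steps, Python scripts to look and compute and a tool call to move; the robot and the scene stay as the last step left them, time stands still between calls to the robot, and variables do not carry over. Pictures are saved under pics/ and viewed, about 8 in all and at most 12, crops included, and the job is handed in when it is done.

Besides the shell and the picture viewer there is one more tool, called after "Emit:" as name([rows], argument=value, ...), one row to a line, values as JSON. play_rows: Moves the arm, as the interface text tells. Its arguments: {"type":"object","properties":{"deltas":{"type":"array","items":{"type":"array","items":{"type":"number"}}},"grip_force":{"type":"number"}},"required":["deltas"]}

```bash
mkdir -p pics; cat > h.py <<'E'
import numpy as np, cv2
from workcell import telemetry, vision, workorder
def save(cam,name,box=None,s=1):
    im=vision.grab_frame(cam)[:,:,::-1].copy()
    cv2.imwrite('pics/raw_'+name,im)
    if box: im=im[box[1]:box[3],box[0]:box[2]]
    if s!=1: im=cv2.resize(im,None,fx=s,fy=s,interpolation=cv2.INTER_CUBIC)
    cv2.imwrite('pics/'+name,im); return im
def ray(info,uv):
    R,_=cv2.Rodrigues(np.array(info['rvec'],float)); t=np.array(info['tvec'],float).ravel()
    uv=np.atleast_2d(np.array(uv,float))
    d=np.c_[uv,np.ones(len(uv))]@np.linalg.inv(np.array(info['mtx'])).T@R
    return -R.T@t,d
def onz(info,uv,z):
    c,d=ray(info,uv); z=np.broadcast_to(z,(len(d),))
    return c+d*((z-c[2])/d[:,2])[:,None]
def proj(info,P):
    return cv2.projectPoints(np.atleast_2d(np.array(P,float)),np.array(info['rvec'],float),np.array(info['tvec'],float),np.array(info['mtx'],float),None)[0][:,0]
E
python3 - <<'E'
from h import *
np.set_printoptions(precision=4,suppress=True)
o=telemetry.observe();print(o)
ims=[]
for c in ('scene','side'):
    save(c,c+'0.png',s=1.42); i=vision.camera_info(c); print(c,i['mtx'],ray(i,[[280,210]]))
print(vision.camera_info('wrist'))
E
```

```text
{'clock': 0.0, 'qpos': array([ 1.2188,  0.522 , -0.0363,  1.6   ,  0.0212,  1.0211, -0.1128]), 'qd': array([-0.001 , -0.0006, -0.0009, -0.0009, -0.    ,  0.0002, -0.0006]), 'joint_efforts': array([  0.0004, -92.7119,   1.9802, -36.9919,   0.0178,   0.0084,
         0.    ]), 'position': array([ 0.1737, -0.6   ,  0.2307]), 'tool_rot': array([-1.5062,  1.5697,  1.9172]), 'force': array([ 0.2178,  0.0242, -0.0098]), 'moment': array([-0.0035, -0.026 ,  0.0327]), 'grip_width': 0.08593102232253999}
scene [[437.7533   0.     278.1199]
 [  0.     437.7533 210.8574]
 [  0.       0.       1.    ]] (array([1.0819, 0.6464, 1.3454]), array([[-0.3309, -0.4264, -0.8418]]))
side [[409.83     0.     271.7539]
 [  0.     409.83   210.3749]
 [  0.       0.       1.    ]] (array([ 0.3155, -0.6074,  0.8842]), array([[ 0.2889,  0.5945, -0.7507]]))
{'mtx': array([[339.1879,   0.    , 279.6114],
       [  0.    , 339.1879, 212.6604],
       [  0.    ,   0.    ,   1.    ]]), 'rvec': array([-2.335 ,  1.7553,  0.2355]), 'tvec': array([-0.6236, -0.0346,  0.3784])}
```

View pics/scene0.png

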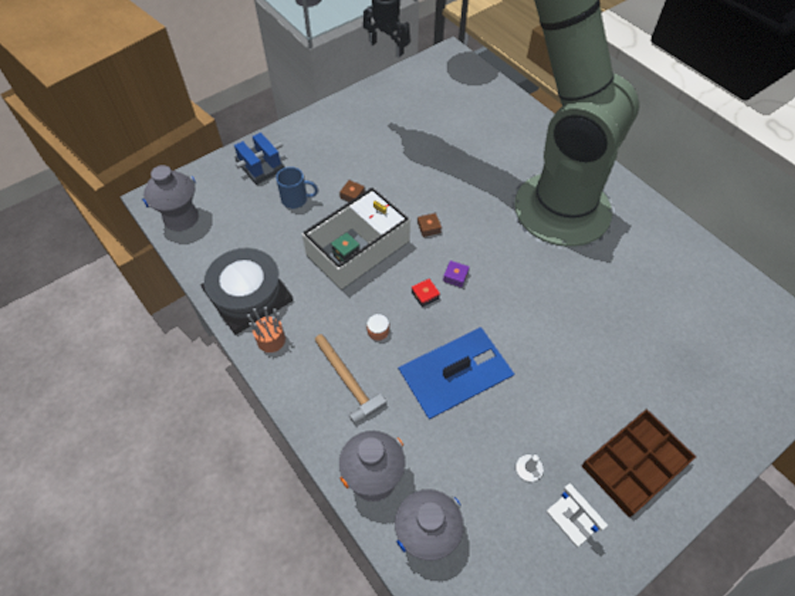

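View pics/side0.png

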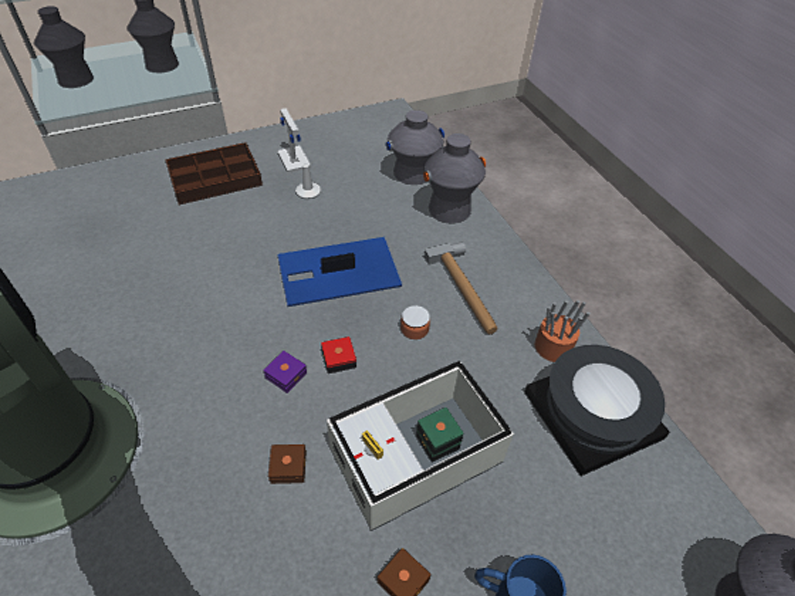

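The scene view shows the locker around (357,237), the red case at (425,292), purple at (457,272), and the panel at (456,372). In the side view the panel corners are (278,252), (386,238), (401,286), (288,305), the red case is at (338,352), the green column at (440,428), and the wing at (373,445).

```bash
python3 - <<'E'
from h import *
np.set_printoptions(precision=4,suppress=True)
S=1.42
i=vision.camera_info('side'); j=vision.camera_info('scene')
def m(n,ii,px,z): 
    p=onz(ii,np.array(px)/S,z); print(n,p[:,:2].tolist().__repr__() if 0 else p[:,:2].round(4).tolist(),'mean',p.mean(0)); return p
L=m('locker side',i,[(329,421),(460,364),(512,433),(373,501)],.101)
m('locker scene',j,[(305,236),(372,189),(409,221),(344,264)],.101)
print([np.linalg.norm(L[a]-L[(a+1)%4]) for a in range(4)], np.degrees(np.arctan2(*(L[1]-L[0])[1::-1])),np.degrees(np.arctan2(*(L[2]-L[3])[1::-1])))
P=m('panel side',i,[(278,252),(386,238),(401,286),(288,305)],.006)
m('panel scene',j,[(399,368),(481,328),(514,374),(431,417)],.006)
print([np.linalg.norm(P[a]-P[(a+1)%4]) for a in range(4)], np.degrees(np.arctan2(*(P[1]-P[0])[1::-1])),np.degrees(np.arctan2(*(P[2]-P[3])[1::-1])))
m('slot side',i,[(301,276)],.006);m('slot scene',j,[(484,356)],.006)
m('red side',i,[(338,351)],.028); m('red scene',j,[(426,290)],.028)
m('red corners',i,[(322,343),(349,337),(356,357),(330,363)],.028)
m('green',i,[(440,427)],.061); m('green scene',j,[(345,243)],.061)
m('wing',i,[(373,445)],.11); m('wing scene',j,[(380,207)],.11)
m('wing ends',i,[(364,433),(381,457)],.11)
m('tin',i,[(415,315)],.04); m('purple',i,[(285,368)],.028);m('mug',i,[(530,575)],.09)
# wrist camera pose
R,_=cv2.Rodrigues(vision.camera_info('wrist')['rvec']); print(R, ray(vision.camera_info('wrist'),[[280,210]]))
E
```

```text
locker side [[0.4216, -0.1741], [0.6538, -0.1567], [0.6675, -0.2973], [0.4364, -0.3135]] mean [ 0.5448 -0.2354  0.101 ]
locker scene [[0.6672, -0.2747], [0.4375, -0.3019], [0.426, -0.1549], [0.6378, -0.1431]] mean [ 0.5421 -0.2187  0.101 ]
[np.float64(0.23292148265577775), np.float64(0.1412740913977359), np.float64(0.2315861913592072), np.float64(0.14022651630201752)] 4.288039571762498 4.01995980545546
panel side [[0.4684, 0.3057], [0.7011, 0.2598], [0.6734, 0.1158], [0.445, 0.1533]] mean [0.5719 0.2087 0.006 ]
panel scene [[0.6725, 0.1276], [0.443, 0.1626], [0.4638, 0.3046], [0.6892, 0.2701]] mean [0.5671 0.2162 0.006 ]
[np.float64(0.23720738024355656), np.float64(0.14659797934929109), np.float64(0.23146236661787734), np.float64(0.1542689892461675)] -11.169401575640467 -9.30425115142789
slot side [[0.4926, 0.2193]] mean [0.4926 0.2193 0.006 ]
slot scene [[0.4889, 0.2257]] mean [0.4889 0.2257 0.006 ]
red side [[0.4936, -0.0054]] mean [ 0.4936 -0.0054  0.028 ]
red scene [[0.4915, 0.0027]] mean [0.4915 0.0027 0.028 ]
red corners [[0.4727, 0.0227], [0.5233, 0.017], [0.519, -0.0301], [0.4715, -0.0248]] mean [ 0.4966 -0.0038  0.028 ]
green [[0.5853, -0.2288]] mean [ 0.5853 -0.2288  0.061 ]
green scene [[0.5832, -0.2223]] mean [ 0.5832 -0.2223  0.061 ]
wing [[0.4663, -0.2403]] mean [ 0.4663 -0.2403  0.11  ]
wing scene [[0.4623, -0.2317]] mean [ 0.4623 -0.2317  0.11  ]
wing ends [[0.4613, -0.2174], [0.4698, -0.262]] mean [ 0.4655 -0.2397  0.11  ]
tin [[0.6539, 0.0101]] mean [0.6539 0.0101 0.04  ]
purple [[0.3946, -0.0048]] mean [ 0.3946 -0.0048  0.028 ]
mug [[0.5881, -0.4769]] mean [ 0.5881 -0.4769  0.09  ]
[[ 0.2777 -0.9607 -0.0012]
 [-0.927  -0.2684  0.262 ]
 [-0.252  -0.0716 -0.9651]] (array([ 0.2364, -0.5812,  0.3735]), array([[-0.2444, -0.0706, -0.9671]]))
```

Emit:
play_rows([
  [43, 46, 3, 0, 0, -2.75, 85],
  [43, 46, 3, 0, 0, -2.75, 85],
  [43, 46, 3, 0, 0, -2.75, 85],
  [43, 46, 3, 0, 0, -2.75, 85],
  [43, 46, 3, 0, 0, -2.75, 85],
  [43, 46, 3, 0, 0, -2.75, 85],
  [43, 46, 3, 0, 0, -2.75, 85],
  [43, 46, 3, 0, 0, -2.75, 85],
])

```text
clock: 1.1
position: [0.5159, -0.2338, 0.2551]
tool_rot: [0.089, 1.571, 3.127]
force: [0.7, -0.3, 0.5]
grip_width: 0.0853
```

Emit:
play_rows([
  [0, 0, 0, 0, 0, 0, 85],
  [0, 0, 0, 0, 0, 0, 85],
])

```text
clock: 1.35
position: [0.5144, -0.2357, 0.2547]
tool_rot: [0.231, 1.57, -3.012]
force: [-0.6, -0.0, 0.3]
grip_width: 0.0851
```

```bash
python3 - <<'E'
from h import *
import pickle
np.set_printoptions(precision=4,suppress=True)
o=telemetry.observe();print(o['clock'],o['position'],o['tool_rot'])
i=vision.camera_info('wrist'); pickle.dump(i,open('w1.pkl','wb')); save('wrist','w1.png',s=1.42)
E
```

```text
1.35 [ 0.5144 -0.2357  0.2547] [ 0.2314  1.5699 -3.012 ]
```

View pics/w1.png

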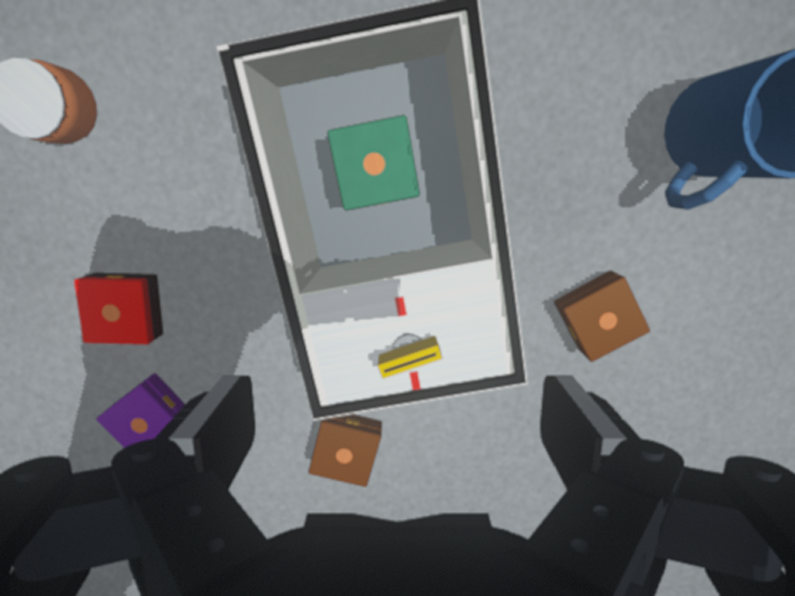

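The wrist view shows the green lid with corners (328,129), (406,115), (419,195), (346,210). The wing centre is at (409,358), the red marks at (401,306) and (415,381), and the red lid at about (113,309).

```bash
cat >> h.py <<'E'
def lid(im,info,lo,hi,z,minA=300,vis=True):
    hsv=cv2.cvtColor(im,cv2.COLOR_BGR2HSV); m=cv2.inRange(hsv,np.array(lo),np.array(hi))
    m=cv2.morphologyEx(m,cv2.MORPH_CLOSE,np.ones((5,5)))
    cs,_=cv2.findContours(m,cv2.RETR_EXTERNAL,cv2.CHAIN_APPROX_NONE)
    for c in cs:
        if cv2.contourArea(c)<minA: continue
        p=onz(info,c[:,0].astype(float),z)[:,:2]
        r=cv2.minAreaRect((p*1000).astype(np.float32)); print('rect mm',np.round(r[0],1),np.round(r[1],1),'ang',round(r[2],1),'px',c[:,0].mean(0).round(0), 'A',cv2.contourArea(c))
E
python3 - <<'E'
from h import *
import pickle
np.set_printoptions(precision=4,suppress=True)
i=pickle.load(open('w1.pkl','rb')); im=cv2.imread('pics/raw_w1.png'); S=1.42
hsv=cv2.cvtColor(im,cv2.COLOR_BGR2HSV)
for n,p in dict(red=(90,300),green=(350,180),yel=(395,365),redside=(155,305)).items(): print(n,hsv[int(p[1]/S),int(p[0]/S)])
lid(im,i,(0,200,140),(4,255,255),.028)
lid(im,i,(70,90,90),(90,255,255),.061)
lid(im,i,(22,150,170),(34,255,255),.119,30)
c=onz(i,np.array([(221,48),(523,381),(316,416)])/S,.101);print(c)
print('yaw long',np.degrees(np.arctan2(*(c[0]-c[2])[1::-1])),'short',np.degrees(np.arctan2(*(c[2]-c[1])[1::-1])), 'len',np.linalg.norm(c[0]-c[2]),np.linalg.norm(c[2]-c[1]),'ctr',(c[0]+c[1])/2)
mk=onz(i,np.array([(401,306),(415,381)])/S,.095);print('marks',mk,np.degrees(np.arctan2(*(mk[0]-mk[1])[1::-1])))
gc=onz(i,np.array([(328,129),(406,115),(419,195),(346,210)])/S,.061);print(gc,gc.mean(0))
print('handdot',onz(i,np.array([(374,163)])/S,.061),onz(i,np.array([(111,313)])/S,.028),'wing',onz(i,np.array([(409,359)])/S,.119))
E
```

```text
red [  1 192 154]
green [ 78 113 144]
yel [ 25 173 180]
redside [175  41  37]
rect mm [494.4  -8.6] [41.6 49.7] ang 84.1 px [ 84. 221.] A 1021.0
rect mm [ 586.  -226.6] [52.  52.4] ang 4.8 px [263. 114.] A 3017.5
rect mm [ 465.8 -237.8] [ 8.6 38.6] ang 13.9 px [288. 254.] A 363.0
[[ 0.6553 -0.1509  0.101 ]
 [ 0.4363 -0.3116  0.101 ]
 [ 0.4247 -0.1704  0.101 ]]
yaw long 4.837926301510977 short 94.67200130704737 len 0.23137247581591475 0.1417209009144696 ctr [ 0.5458 -0.2313  0.101 ]
marks [[ 0.4946 -0.2357  0.095 ]
 [ 0.4409 -0.2399  0.095 ]] 4.453720348164266
[[ 0.6106 -0.1992  0.061 ]
 [ 0.614  -0.2512  0.061 ]
 [ 0.5621 -0.2551  0.061 ]
 [ 0.5572 -0.2042  0.061 ]] [ 0.586  -0.2274  0.061 ]
handdot [[ 0.5861 -0.2269  0.061 ]] [[ 0.4937 -0.003   0.028 ]] wing [[ 0.467  -0.2377  0.119 ]]
```

Emit:
play_rows([
  [-5, 46, 0, 0, 0, 0, 85],
  [-5, 50, 0, 0, 0, 0, 85],
  [-5, 50, -20, 0, 0, 0, 85],
  [-5, 50, -45, 0, 0, 0, 85],
  [0, 36, -45, 0, 0, 0, 85],
  [0, 0, -15, 0, 0, 0, 85],
  [0, 0, 0, 0, 0, 0, 85],
])

```text
clock: 2.28
position: [0.4947, -0.0087, 0.1329]
tool_rot: [0.481, 1.569, -2.765]
force: [0.5, -0.4, 0.2]
grip_width: 0.0847
```

```bash
python3 - <<'E'
from h import *
np.set_printoptions(precision=4,suppress=True)
o=telemetry.observe();print(o['clock'],o['position'],o['tool_rot'])
i=vision.camera_info('wrist'); im=save('wrist','w2.png',s=1); 
im=cv2.imread('pics/raw_w2.png')
lid(im,i,(0,180,120),(5,255,255),.028)
E
```

```text
2.275 [ 0.4947 -0.0087  0.1329] [ 0.4808  1.569  -2.7646]
rect mm [495.5  -2.9] [52.  52.5] ang 82.2 px [273. 209.] A 4492.5
```

View pics/w2.png

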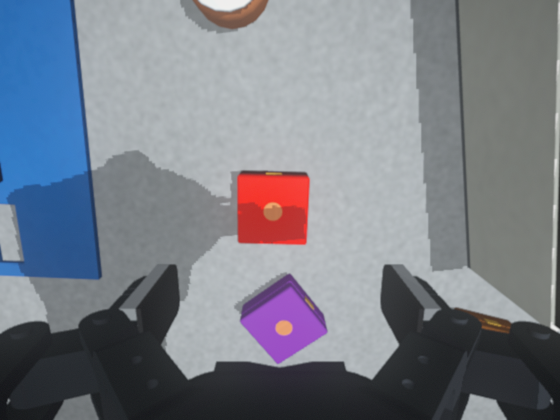

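Emit:
play_rows([
  [1, 6, -40, 0, 0, -1.5, 85],
  [0, 0, -45, 0, 0, 0, 85],
  [0, 0, -35, 0, 0, 0, 85],
  [0, 0, -9, 0, 0, 0, 85],
  [0, 0, 0, 0, 0, 0, 45],
  [0, 0, 0, 0, 0, 0, 45],
  [0, 0, 0, 0, 0, 0, 45],
], grip_force=40)

```text
clock: 3.2
position: [0.4972, -0.0015, 0.0061]
tool_rot: [-3.05, 1.568, -0.037]
force: [-1.0, -1.7, 7.0]
grip_width: 0.0533
```

Emit:
play_rows([
  [0, 0, 0, 0, 0, 0, 45],
  [0, 0, 0, 0, 0, 0, 45],
  [0, 0, 30, 0, 0, 0, 45],
  [0, 0, 45, 0, 0, 0, 45],
  [0, 0, 45, 0, 0, 0, 45],
  [0, 0, 40, 0, 0, 0, 45],
  [0, 0, 0, 0, 0, 0, 45],
])

```text
clock: 4.08
position: [0.4979, -0.0013, 0.1683]
tool_rot: [-2.973, 1.564, 0.04]
force: [-0.2, 0.1, -1.5]
grip_width: 0.0533
```

Emit:
play_rows([
  [3, -30, 6, 0, 0, 2, 45],
  [4, -45, 8, 0, 0, 2, 45],
  [4, -45, 8, 0, 0, 2, 45],
  [4, -45, 0, 0, 0, 2, 45],
  [4, -40, 0, 0, 0, 2, 45],
  [3, -20, 0, 0, 0, 2, 45],
  [0, 0, 0, 0, 0, 0, 45],
  [0, 0, 0, 0, 0, 0, 45],
])

```text
clock: 5.08
position: [0.5181, -0.2253, 0.1864]
tool_rot: [-1.395, 1.57, 1.828]
force: [0.2, 0.0, -1.7]
grip_width: 0.0532
```

```bash
python3 - <<'E'
from h import *
np.set_printoptions(precision=4,suppress=True)
o=telemetry.observe();print(o['clock'],o['position'],o['tool_rot'],o['force'])
i=vision.camera_info('wrist'); im=save('wrist','w3.png',s=1); 
im=cv2.imread('pics/raw_w3.png')
lid(im,i,(70,90,90),(90,255,255),.061)
lid(im,i,(0,180,100),(5,255,255),o['position'][2]+.022)
E
```

```text
5.075 [ 0.5181 -0.2253  0.1864] [-1.3952  1.5703  1.8275] [ 0.2354  0.0177 -1.7261]
rect mm [ 586.  -226.3] [52.  52.2] ang 4.6 px [289. 116.] A 4728.5
rect mm [ 517.3 -224.5] [54.9 53. ] ang 5.3 px [281. 290.] A 15893.5
```

View pics/w3.png

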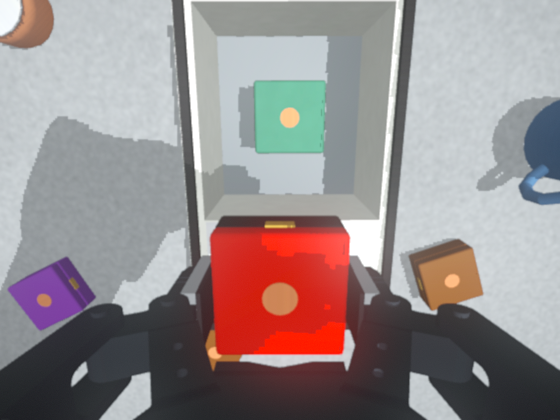

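Emit:
play_rows([
  [35, -1, 0, 0, 0, 0, 45],
  [34, -1, 0, 0, 0, 0, 45],
  [0, 0, -30, 0, 0, 0, 45],
  [0, 0, -40, 0, 0, 0, 45],
  [0, 0, -32, 0, 0, 0, 45],
  [0, 0, -8, 0, 0, 0, 45],
  [0, 0, -4, 0, 0, 0, 45],
  [0, 0, 0, 0, 0, 0, 45],
])

```text
clock: 6.12
position: [0.5877, -0.2281, 0.0734]
tool_rot: [2.789, 1.57, -0.272]
force: [0.1, -0.1, -0.6]
grip_width: 0.0532
```

Emit:
play_rows([
  [0, 0, -2, 0, 0, 0, 45],
  [0, 0, -2, 0, 0, 0, 45],
  [0, 0, 0, 0, 0, 0, 45],
])

```text
clock: 6.5
position: [0.5872, -0.2282, 0.0684]
tool_rot: [-1.558, 1.571, 1.665]
force: [-0.3, 0.4, 0.2]
grip_width: 0.0531
```

Emit:
play_rows([
  [0, 0, -2, 0, 0, 0, 45],
  [0, 0, 0, 0, 0, 0, 45],
])

```text
clock: 6.75
position: [0.5874, -0.2282, 0.0671]
tool_rot: [2.668, 1.57, -0.392]
force: [-3.6, 1.1, 11.9]
grip_width: 0.0535
```

Emit:
play_rows([
  [0, 0, 0.5, 0, 0, 0, 45],
  [0, 0, 0, 0, 0, 0, 66],
  [0, 0, 0, 0, 0, 0, 66],
  [0, 0, 0, 0, 0, 0, 66],
  [0, 0, 20, 0, 0, 0, 66],
  [0, 0, 40, 0, 0, 0, 66],
  [0, 0, 50, 0, 0, 0, 66],
  [-40, 0, 30, 0, 0, 0, 66],
])

```text
clock: 7.75
position: [0.5489, -0.2277, 0.2103]
tool_rot: [2.9, 1.567, -0.159]
force: [-1.3, -0.6, 0.4]
grip_width: 0.0661
```

Emit:
play_rows([
  [-30, -3, 0, 0, 0, 0, 66],
  [0, 0, 0, 0, 0, 0, 66],
  [0, 0, 0, 0, 0, 0, 66],
])

```text
clock: 8.12
position: [0.5179, -0.2311, 0.2079]
tool_rot: [2.873, 1.569, -0.188]
force: [-0.3, 0.1, -1.4]
grip_width: 0.0661
```

```bash
python3 - <<'E'
from h import *
np.set_printoptions(precision=4,suppress=True)
o=telemetry.observe();print(o['clock'],o['position'],o['tool_rot'],o['force'])
i=vision.camera_info('wrist'); im=save('wrist','w4.png',s=1.42); 
im=cv2.imread('pics/raw_w4.png')
lid(im,i,(0,180,100),(5,255,255),.089)
lid(im,i,(70,90,60),(90,255,255),.061,50)
lid(im,i,(22,150,150),(34,255,255),.119,30)
E
```

```text
8.125 [ 0.5179 -0.2311  0.2079] [ 2.8728  1.5694 -0.1876] [-0.2843  0.1056 -1.4054]
rect mm [ 584.5 -227.7] [51.6 52.6] ang 4.6 px [283. 117.] A 5018.0
rect mm [ 465.9 -237.4] [ 9.6 38.1] ang 14.0 px [283. 283.] A 516.0
```

View pics/w4.png

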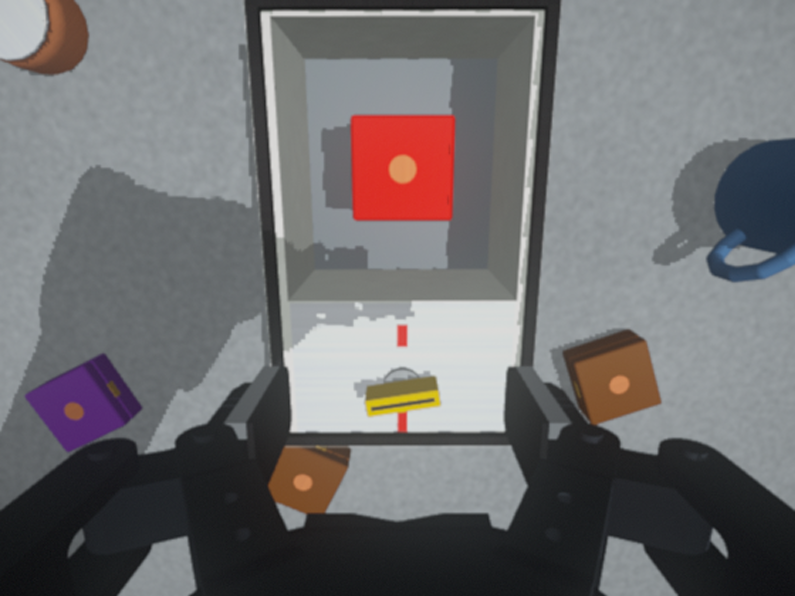

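The red case is stacked with its lid at (402,168), about 2 mm from the green measurement. The wing at (402,395) sits about 9° from crosswise, so it needs about +81°.

Emit:
play_rows([
  [-6, -1, 0, 0, 0, -10.1, 40],
  [-6, -1, 0, 0, 0, -10.1, 40],
  [-7, -1, 0, 0, 0, -10.1, 40],
  [-7, -1, 0, 0, 0, -10.1, 40],
  [-7, -1, -10, 0, 0, -10.1, 40],
  [-7, -1, -10, 0, 0, -10.1, 40],
  [-6, 0, -10, 0, 0, -10.1, 40],
  [-6, 0, -10, 0, 0, -10.1, 40],
])

```text
clock: 9.18
position: [0.4657, -0.2368, 0.1665]
tool_rot: [0.561, 1.571, 2.368]
force: [0.7, -0.0, 0.3]
grip_width: 0.04
```

Emit:
play_rows([
  [0, 0, 0, 0, 0, 0, 40],
  [0, 0, 0, 0, 0, 0, 40],
])

```text
clock: 9.43
position: [0.466, -0.237, 0.1672]
tool_rot: [-1.907, 1.57, -0.089]
force: [0.5, -0.6, -0.1]
grip_width: 0.0399
```

```bash
python3 - <<'E'
from h import *
np.set_printoptions(precision=4,suppress=True)
o=telemetry.observe();r=o['tool_rot'];print(o['clock'],o['position'],'jaw',np.degrees(np.pi/2-r[0]+r[2])%180,o['qpos'])
i=vision.camera_info('wrist'); im=save('wrist','w5.png'); 
im=cv2.imread('pics/raw_w5.png')
lid(im,i,(22,150,150),(34,255,255),.119,30)
E
```

```text
9.425 [ 0.466  -0.237   0.1672] jaw 14.12095542287966 [ 0.2334  0.4507  0.1641  1.9382 -0.1036  0.7603 -2.4386]
rect mm [ 465.4 -238.4] [ 8.5 38.7] ang 14.1 px [280. 232.] A 861.0
```

Emit:
play_rows([
  [-0.5, -1, -30, 0, 0, 0, 40],
  [0, 0, -26, 0, 0, 0, 40],
  [0, 0, -6, 0, 0, 0, 40],
  [0, 0, 0, 0, 0, 0, 4],
  [0, 0, 0, 0, 0, 0, 4],
  [0, 0, 0, 0, 0, 0, 4],
  [0, 0, 0, 0, 0, 0, 4],
], grip_force=30)

```text
clock: 10.35
position: [0.466, -0.2383, 0.106]
tool_rot: [-2.047, 1.568, -0.234]
force: [4.9, 1.9, 7.0]
grip_width: 0.0089
```

Emit:
play_rows([
  [0, 0, 0, 0, 0, 10.1, 4],
  [0, 0, 0, 0, 0, 10.1, 4],
  [0, 0, 0, 0, 0, 10.1, 4],
  [0, 0, 0, 0, 0, 10.1, 4],
  [0, 0, 0, 0, 0, 10.1, 4],
  [0, 0, 0, 0, 0, 10.1, 4],
  [0, 0, 0, 0, 0, 10.1, 4],
  [0, 0, 0, 0, 0, 10.1, 4],
])

```text
clock: 11.35
position: [0.4661, -0.2383, 0.106]
tool_rot: [2.742, 1.568, -0.312]
force: [5.4, 1.9, 3.0]
grip_width: 0.0093
```

Emit:
play_rows([
  [0, 0, 0, 0, 0, 0, 4],
  [0, 0, 0, 0, 0, 0, 4],
])

```text
clock: 11.6
position: [0.4661, -0.2383, 0.106]
tool_rot: [2.805, 1.568, -0.255]
force: [6.1, 2.5, 6.2]
grip_width: 0.0089
```

Emit:
play_rows([
  [0, 0, 0, 0, 0, 0, 40],
  [0, 0, 0, 0, 0, 0, 40],
  [0, 0, 0, 0, 0, 0, 40],
  [0, 0, 25, 0, 0, 0, 40],
  [0, 0, 40, 0, 0, 0, 60],
  [0, 0, 45, 0, 0, 0, 60],
  [0, 0, 20, 0, 0, 0, 60],
  [0, 0, 0, 0, 0, 0, 60],
])

```text
clock: 12.6
position: [0.4651, -0.2385, 0.2361]
tool_rot: [2.522, 1.569, -0.539]
force: [-0.4, 0.9, -0.3]
grip_width: 0.0598
```

```bash
python3 - <<'E'
from h import *
np.set_printoptions(precision=4,suppress=True)
o=telemetry.observe();r=o['tool_rot'];print(o['clock'],o['position'],'jaw',np.degrees(np.pi/2-r[0]+r[2])%180,o['qpos'])
i=vision.camera_info('wrist'); im=save('wrist','w6.png'); 
im=cv2.imread('pics/raw_w6.png')
lid(im,i,(22,150,150),(34,255,255),.119,30)
lid(im,i,(0,180,100),(5,255,255),.089)
E
```

```text
12.6 [ 0.4651 -0.2385  0.2361] jaw 94.62857471077355 [ 0.5842  0.3639 -0.2889  1.8537  0.1266  0.9395 -1.2515]
rect mm [ 465.6 -237.4] [38.2  8. ] ang 4.6 px [279. 205.] A 454.5
rect mm [ 583.4 -227.8] [52.5 52.5] ang 4.6 px [279.  49.] A 4787.0
```

View pics/w6.png

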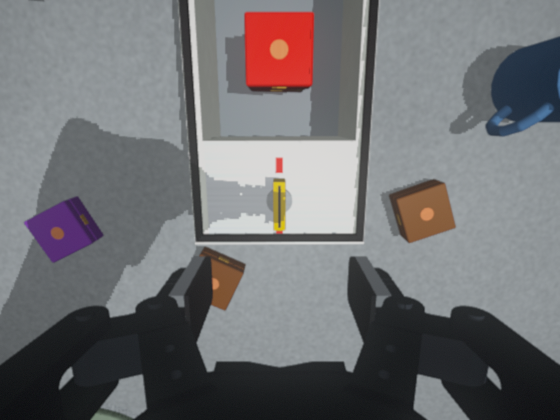

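The wing is at (279,205), at the 4.6° yaw of the locker, so it lines up with the marks. Next is the panel.

Emit:
play_rows([
  [7, 45, 3, 0, 0, -2, 60],
  [7, 45, 3, 0, 0, -2, 60],
  [7, 45, 3, 0, 0, -2, 60],
  [7, 45, 3, 0, 0, -2, 60],
  [7, 45, 3, 0, 0, -2, 60],
  [7, 45, 0, 0, 0, -2, 60],
  [7, 45, 0, 0, 0, -2, 60],
  [6, 45, 0, 0, 0, 0, 60],
])

```text
clock: 13.65
position: [0.5193, 0.1231, 0.2486]
tool_rot: [0.439, 1.569, -2.866]
force: [0.7, -0.1, -0.1]
grip_width: 0.0599
```

Emit:
play_rows([
  [5, 45, 0, 0, 0, 0, 60],
  [5, 40, 0, 0, 0, 0, 60],
  [0, 0, 0, 0, 0, 0, 60],
  [0, 0, 0, 0, 0, 0, 60],
])

```text
clock: 14.15
position: [0.5293, 0.2062, 0.2488]
tool_rot: [0.709, 1.569, -2.596]
force: [-0.3, -0.4, -0.2]
grip_width: 0.0601
```

```bash
python3 - <<'E'
from h import *
np.set_printoptions(precision=4,suppress=True)
o=telemetry.observe();r=o['tool_rot'];print(o['clock'],o['position'],'jaw',np.degrees(np.pi/2-r[0]+r[2])%180,o['qpos'])
i=vision.camera_info('wrist'); im=save('wrist','w7.png'); 
im=cv2.imread('pics/raw_w7.png')
lid(im,i,(100,150,60),(125,255,255),.006)
lid(im,i,(0,0,0),(180,255,45),.040)
E
```

```text
14.15 [0.5293 0.2062 0.2488] jaw 80.6410092834229 [-0.1901  0.4353 -0.3918  1.7175  0.1892  1.0281 -2.3816]
rect mm [571.2 211. ] [145.9 233.5] ang 81.3 px [269. 131.] A 27891.0
rect mm [229.1 -45.8] [124.7 102.2] ang 80.6 px [513. 387.] A 4279.0
rect mm [335.  523.7] [156.5 124.3] ang 80.6 px [ 56. 382.] A 6144.0
rect mm [313.3 240. ] [346.  174.6] ang 80.6 px [269. 380.] A 13428.5
```

View pics/w7.png

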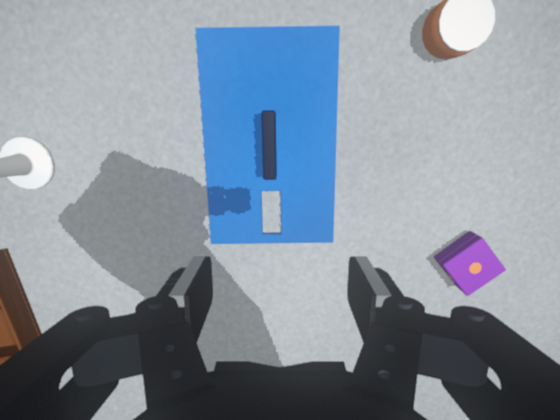

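The panel shows at (269,131) and its handle at (269,145), with the slot toward the robot. I'll cross-check the handle centre while the arm stands still.

```bash
python3 - <<'E'
from h import *
i=vision.camera_info('wrist')
print(onz(i,[(268.5,111),(270,179),(269.2,145)],.040), onz(i,[(271.3,212)],.006))
E
```

```text
[[0.60455398 0.20479306 0.04      ]
 [0.5371385  0.21498853 0.04      ]
 [0.57172814 0.20980895 0.04      ]] [[0.49273102 0.22205764 0.006     ]]
```

Emit:
play_rows([
  [21, 2, -40, 0, 0, 0.5, 60],
  [20, 3, -50, 0, 0, 0, 60],
  [0, 0, -50, 0, 0, 0, 60],
  [0, 0, -20, 0, 0, 0, 60],
  [0, 0, 0, 0, 0, 0, 60],
])

```text
clock: 14.82
position: [0.5703, 0.2113, 0.0896]
tool_rot: [0.606, 1.569, -2.69]
force: [0.3, 0.5, 1.0]
grip_width: 0.0597
```

Emit:
play_rows([
  [1, -1, -40, 0, 0, 0, 60],
  [0, 0, -30, 0, 0, 0, 60],
  [0, 0, -8, 0, 0, 0, 60],
  [0, 0, 0, 0, 0, 0, 4],
  [0, 0, 0, 0, 0, 0, 4],
  [0, 0, 0, 0, 0, 0, 4],
  [0, 0, 0, 0, 0, 0, 4],
  [0, 0, 0, 0, 0, 0, 4],
], grip_force=100)

```text
clock: 15.82
position: [0.5725, 0.2111, 0.0136]
tool_rot: [-2.678, 1.569, 0.309]
force: [-2.8, -1.3, 13.6]
grip_width: 0.0122
```

Emit:
play_rows([
  [0, 0, 20, 0, 0, 0, 4],
  [0, 0, 40, 0, 0, 0, 4],
  [0, 0, 50, 0, 0, 0, 4],
  [0, 0, 50, 0, 0, 0, 4],
  [0, 0, 40, 0, 0, 0, 4],
  [0, 0, 0, 0, 0, 0, 4],
])

```text
clock: 16.58
position: [0.5729, 0.2114, 0.2164]
tool_rot: [-2.614, 1.565, 0.373]
force: [1.0, -0.1, -2.1]
grip_width: 0.0121
```

```bash
python3 - <<'E'
from h import *
np.set_printoptions(precision=4,suppress=True)
o=telemetry.observe();r=o['tool_rot'];z=o['position'][2]-.012;print(o['clock'],o['position'],'jaw',np.degrees(np.pi/2-r[0]+r[2])%180,o['force'],o['moment'],o['grip_width'])
i=vision.camera_info('wrist'); im=save('wrist','w8.png')
im=cv2.imread('pics/raw_w8.png')
lid(im,i,(100,150,60),(125,255,255),z+.006)
save('side','s8.png',s=1.42)
E
```

```text
16.575 [0.5729 0.2114 0.2164] jaw 81.13070200715913 [ 0.9841 -0.0965 -2.1365] [0.0204 0.0011 0.0358] 0.012124900774728407
rect mm [510.9 153.7] [18.4  7.3] ang 43.9 px [410. 358.] A 305.0
rect mm [614.2 205.7] [145.9 137.9] ang 81.1 px [280. 150.] A 94809.0
```

View pics/w8.png

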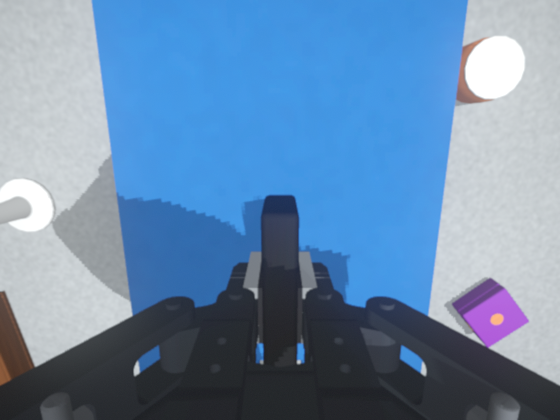

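Emit:
play_rows([
  [-3, -30, 0, 0, 0, 1.7, 4],
  [-3, -45, 0, 0, 0, 1.7, 4],
  [-3, -45, 0, 0, 0, 1.7, 4],
  [-3, -45, 0, 0, 0, 1.7, 4],
  [-3, -45, 0, 0, 0, 1.7, 4],
  [-3, -45, 0, 0, 0, 1.7, 4],
  [-3, -45, 0, 0, 0, 1.7, 4],
  [-3, -45, 0, 0, 0, 1.7, 4],
])

```text
clock: 17.68
position: [0.5468, -0.1355, 0.211]
tool_rot: [-0.325, 1.569, 2.901]
force: [0.4, 0.3, -1.4]
grip_width: 0.0122
```

Emit:
play_rows([
  [-1, -40, 0, 0, 0, 0, 4],
  [-1, -35, 0, 0, 0, 0, 4],
  [0, -20, 0, 0, 0, 0, 4],
  [0, -2, 0, 0, 0, 0, 4],
  [0, 0, -20, 0, 0, 0, 4],
  [0, 0, -30, 0, 0, 0, 4],
  [0, 0, 0, 0, 0, 0, 4],
  [0, 0, 0, 0, 0, 0, 4],
])

```text
clock: 18.68
position: [0.5463, -0.2304, 0.1628]
tool_rot: [-3.053, 1.57, 0.173]
force: [0.8, 0.4, -2.3]
grip_width: 0.0126
```

```bash
python3 - <<'E'
from h import *
np.set_printoptions(precision=4,suppress=True)
o=telemetry.observe();r=o['tool_rot'];print(o['clock'],o['position'],'jaw',np.degrees(np.pi/2-r[0]+r[2])%180,o['force'],o['moment'],o['grip_width'])
save('side','s9.png',(150,200,420,400),2.9)
E
```

```text
18.675 [ 0.5463 -0.2304  0.1628] jaw 94.80261981428339 [ 0.8269  0.3562 -2.2536] [-0.048  -0.014  -0.0059] 0.012614169046527849
```

View pics/s9.png

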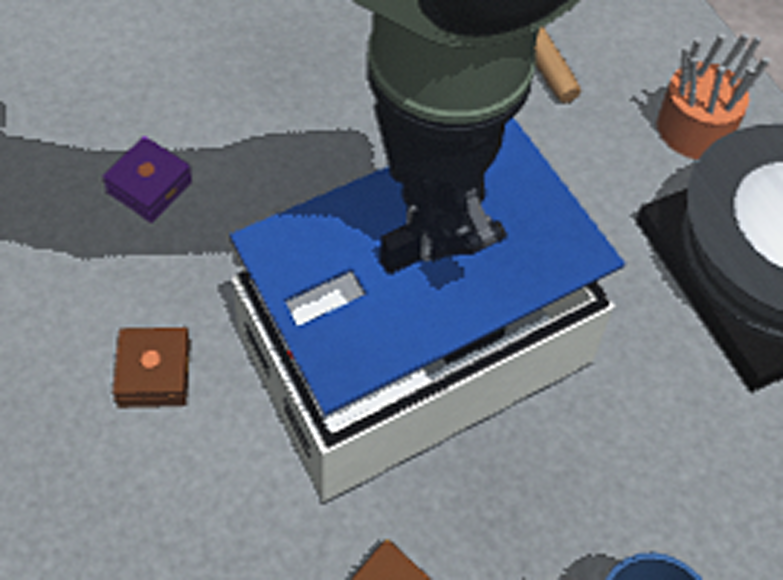

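The panel hangs above the locker. Panel corners in the crop are (232,240), (325,413), (622,265), and the slot is at (325,298).

```bash
python3 - <<'E'
from h import *
np.set_printoptions(precision=4,suppress=True)
i=vision.camera_info('side')
f=lambda p:np.array(p)/2.9+np.array([150,200])
P=onz(i,f([(232,240),(325,413),(622,265)]),.155);print(P,'ctr',(P[0]+P[2])/2)
print([np.linalg.norm(P[1]-P[k]) for k in (0,2)],'yaw',np.degrees(np.arctan2(*(P[2]-P[1])[1::-1])))
print('slot',onz(i,f([(287,300),(353,272),(364,290),(297,325)]),.155).mean(0))
# locker rim lower/right seen
print('locker from side0', onz(i,np.array([(329,421),(460,364),(512,433),(373,501)])/1.42,.101).mean(0))
E
```

```text
[[ 0.4215 -0.1729  0.155 ]
 [ 0.4345 -0.3153  0.155 ]
 [ 0.6665 -0.2954  0.155 ]] ctr [ 0.544  -0.2342  0.155 ]
[np.float64(0.14296222300045477), np.float64(0.2328647571727566)] yaw 4.884000818057901
slot [ 0.4658 -0.2391  0.155 ]
locker from side0 [ 0.5448 -0.2354  0.101 ]
```

Emit:
play_rows([
  [0, 0, -20, 0, 0, 0, 4],
  [0, 0, -18, 0, 0, 0, 4],
  [0, 0, -6, 0, 0, 0, 4],
  [0, 0, -3, 0, 0, 0, 4],
  [0, 0, 0, 0, 0, 0, 4],
])

```text
clock: 19.35
position: [0.5459, -0.2312, 0.1151]
tool_rot: [2.833, 1.57, -0.226]
force: [0.1, 0.1, -2.5]
grip_width: 0.0121
```

Emit:
play_rows([
  [0, 0, -2, 0, 0, 0, 4],
  [0, 0, -2, 0, 0, 0, 4],
  [0, 0, 0, 0, 0, 0, 4],
])

```text
clock: 19.73
position: [0.546, -0.2313, 0.1112]
tool_rot: [2.716, 1.57, -0.343]
force: [0.4, -0.9, 5.2]
grip_width: 0.0122
```

Emit:
play_rows([
  [0, 0, -1.5, 0, 0, 0, 4],
  [0, 0, -1, 0, 0, 0, 4],
  [0, 0, 0, 0, 0, 0, 4],
])

```text
clock: 20.1
position: [0.546, -0.2313, 0.1088]
tool_rot: [2.732, 1.57, -0.327]
force: [-1.3, -0.3, 6.4]
grip_width: 0.0125
```

Emit:
play_rows([
  [0, 0, -1, 0, 0, 0, 4],
  [0, 0, 0, 0, 0, 0, 4],
  [0, 0, 0, 0, 0, 0, 4],
])

```text
clock: 20.48
position: [0.5461, -0.2313, 0.1085]
tool_rot: [2.552, 1.57, -0.507]
force: [-5.5, 0.7, 19.4]
grip_width: 0.0128
```

Emit:
play_rows([
  [0, 0, 0, 0, 0, 0, 4],
  [0, 0, 0, 0, 0, 0, 4],
  [0, 0, 0, 0, 0, 0, 4],
  [0, 0, 0, 0, 0, 0, 4],
])

```text
clock: 20.98
position: [0.5461, -0.2313, 0.1086]
tool_rot: [2.538, 1.57, -0.521]
force: [-5.1, 1.4, 20.2]
grip_width: 0.012
```

```bash
python3 - <<'E'
from h import *
o=telemetry.observe();print(o['clock'],o['position'],o['force'],o['moment'])
save('side','s10.png',(150,200,420,400),2.9)
E
```

```text
20.975 [ 0.54607374 -0.2312759   0.10855581] [-5.07373048  1.4081726  20.16165143] [0.39223485 1.01201112 0.04050058]
```

View pics/s10.png

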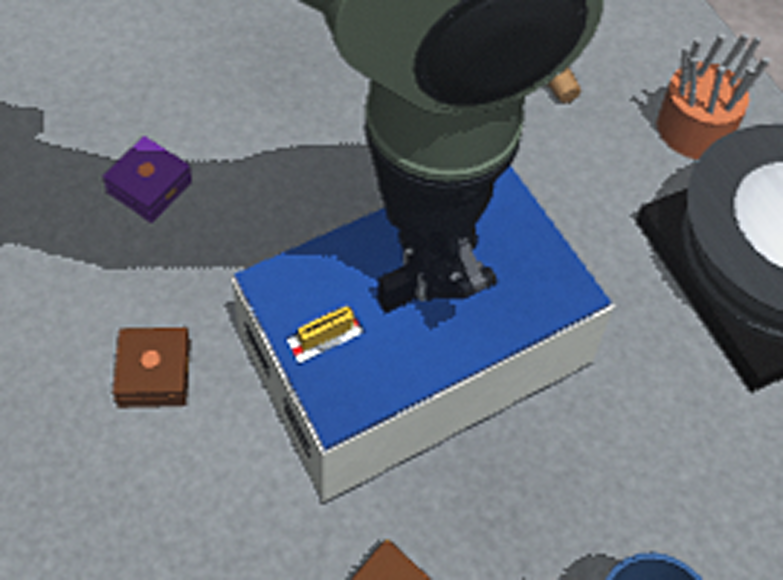

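The panel sits flush all round with no seal showing. The wing stands up through the slot at (327,325), aligned. Handing in.

```bash
python3 -c "
from workcell import workorder; print(workorder.job_done())"
```

```text
the job is handed in; nothing more can be done
None
```

I finished all three steps and handed the job in at about 21 s, with the arm still pressing the panel down. The hand-in gives no verdict, so these are my own last checks:

- **Red case:** it stood on the column about 2–3 mm from the green lid's measured centre, at the same yaw (4.6°). Once the panel covered it, I could not see it again.
- **Wing:** I turned it about 81°. It then measured 4.6° yaw, the same as the locker and in line with the marks, and it still stands aligned in the panel's slot.
- **Panel:** the last side picture shows it flush all round with no seal visible. The gripper stopped at a height of 108.6 mm with about 20 N of push. That is the 95 mm frame plus the 13.6 mm grip height above the panel's underside.
- **Panel position:** before lowering, the side camera put the panel within about 1.5 mm of the locker's centre and under 1° of its yaw.
- **Bystanders:** I touched none of them.

The side and scene cameras' rough positions differed by up to about 17 mm at first. I used close wrist views instead for the grasps and placings, and none of the later checks disagreed.

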